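Chuck an eyelet die for dressing by its slim scroll ring

TASK

Take the broad-headed eyelet die out of the pine die block and stand it upright, shank down, on the chuck's face in the middle of the three open jaws. Then take hold of the slim knurled ring alone, without touching the fixed rings above and below it, and turn it clockwise (seen from above) until the jaws are snug on the shank: held, but only finger-tight and never forced. Let go, and leave the other dies, the plier and the dish of hooks where they are.

Things in the scene. Friction and masses are not known exactly. Their poses are not given: they have to be found in the camera images.
- chuck: small three-jaw bench chuck standing jaws-up on a bolted-down round foot plate (94 mm across, 9 mm high). Stacked on the plate, all on one vertical axis: fixed back ring (54 mm across, up to 28.5 mm above the counter), slim knurled scroll ring (63 mm, 29 to 38.5 mm), fixed face ring (54 mm, 39 to 50 mm), then three steel jaws. Origin: on the axis at counter level.
- ring_mid (a point): centre of the slim knurled scroll ring: 63 mm across, 9.5 mm thick, 4.5 mm proud of the fixed rings above and below; on the chuck axis, mid-thickness 33.7 mm above the counter. Turned clockwise seen from above it closes the three jaws together, 4 mm per radian; from its start it takes 0.5 to 1.25 rad until they touch the shank. It stays where it is left.
- back_ring: fixed ring below the scroll ring, 54 mm across, 19.5 mm tall; origin at its underside centre, on the chuck axis.
- face_ring: fixed ring above the scroll ring, 54 mm across, 11 mm tall; origin at its underside centre, on the chuck axis. Its flat top carries the jaws. Feel: the scroll ring drags with up to 0.5 N m while turned, and some of it may stay in the hand at a pause, so compare like strokes. Once the jaws touch, the resistance climbs by about 1.5 N m per radian; finger-tight is 0.12 to 0.3 N m above the level before.
- chuck_seat (a point): centre of the face ring's flat top, on the chuck axis, 50 mm above the counter: the middle of the die's foot belongs here. The jaws (7.5 mm wide, 120 degrees apart, tops 61.6 mm above the counter) start with a circle of 20 to 26 mm free between them.
- die_mid (a point): centre of the broad-headed steel eyelet die, half-way up its 28 mm; z along it towards the head. Lower 16 mm: round shank, 16 mm across; upper 12 mm: round flat head, 24 mm across. About 65 g. It stands shank down in one of the three holes of the block, its foot 12 mm above the counter.
- die_foot (a point): middle of the flat foot (shank end) of the broad-headed die, 14 mm below die_mid
- die_block: pine block, 56 by 186 mm, 22 mm tall, origin at its underside centre, long side along its y; three holes 17.6 mm across and 10 mm deep, 62 mm apart along y, the middle one at its centre, holding the three dies in any order.
- stem_die: another die, 16 mm shank with a thin 9 mm stem, 36 mm tall, in the block; origin at its foot. To be left alone.
- cone_die: another die, 16 mm shank with a tapered nose, 34 mm tall, in the block; origin at its foot. To be left alone.
- hook_dish: white ceramic dish, 94 mm across, 26 mm tall, with bronze lacing hooks; origin at its underside centre. To be left alone.
- plier: nickel eyelet plier lying flat, 180 mm long, 60 mm wide, 18 mm tall; origin at its pivot, x towards the nose. To be left alone.
Not all that is in view belongs to the job. Leave any orange or yellow look-alike of the part that bears die_mid alone. Of the things that look like the chuck, the smaller one is meant.

How it is judged:
On the way, in this order (a step that is already met when the one before it is completed fails the run):
1. the broad-headed die stands upright, foot on the chuck's face, between the three jaws, and is let go (distance between die_foot and chuck_seat below 0.006 m and angle between die_mid's own z axis and vertical below 0.08 rad and contact force between the fingers and flat_die below 0.05 N), for 0.2 s.
2. all three jaws bear on the shank (contact force between each of jaw0, jaw1, jaw2 and flat_die above 6 N), for 0.2 s.
At the end, for the whole second after the job is handed in: The broad-headed die stands upright (within 0.06 rad) on the chuck's face, its foot within 2.5 mm of the chuck axis and no more than 2.5 mm off the face, at rest, with each of the three jaws pressing on it by at least 6 N; nothing touches it but the chuck (all of step 2 and horizontal distance between die_foot and chuck_seat below 0.0025 m and z of die_foot in the frame of chuck_seat below 0.0025 m and angle between die_mid's own z axis and vertical below 0.06 rad and linear speed of flat_die below 0.01 m/s).
It fails at once if the robot touches the fixed ring above or below the scroll ring with more than 2 N (contact force between any of the fingers, the arm and back_ring above 2 N or contact force between any of the fingers, the arm and face_ring above 2 N).
It fails at once if the jaws are forced: any of them presses on the die with more than 30 N (contact force between any of jaw0, jaw1, jaw2 and flat_die above 30 N).
It fails at once if the plier or the dish of hooks is shifted by more than 20 mm, or another die by more than 15 mm (distance of any of hook_dish, plier from where it was at the start of the episode above 0.02 m or distance of any of stem_die, cone_die from where it was at the start of the episode above 0.015 m).
It also fails if it takes over 67 s, if anything falls off the work surface, if the arm or the gripper's body presses on something with over 40 N, if the wrist force passes 120 N, or if a joint passes its speed limit or range.

ROBOT

A 6-joint arm with a two-finger parallel gripper is mounted at the origin on the work surface. World frame = base frame: x ahead of the robot, y to its left, z up, the work surface at z = 0. Lengths are in m, angles in rad, forces in N, time in s.
With the tool pointing down it reaches from about 0.25 to 0.725 m from the base axis. Payload 9.7 kg.
Tool frame: the origin (TCP) lies midway between the tips of the shut fingers; the grasp point (between the pads) lies 19 mm behind it (env.grip_point_offset is the distance from the TCP to the grasp point, in m); z points along the fingers, y is the direction in which the jaws open and shut (so a half turn about z gives the same grasp; the last joint's range is limited). The gripper opens to 85 mm and grips with 20 to 120 N. Pads are 22 mm wide; open, the fingers measure 114 mm over their backs; the gripper's body (76 mm by 85 mm) begins 54 mm behind the grasp point. The pads swing forward as they close: fully open they stand 13 mm farther back than shut.
Start: joints at [-1.271, 0.087, 0.176, 1.66, 0, 1.571], TCP at [0.162, -0.525, 0.209] pointing down, gripper open.
Joint ranges: [-3.13, 3.13], [-0.85, 1.81], [-1.15, 1.24], [-2.2, 2.28], [-1.44, 1.52], [-3.14, 3.14]. Speed limits (rad/s): [2.22, 2.22, 2.57, 3.14, 3.14, 3.14].

INTERFACE

Orientations are given as a 3x3 rotation matrix whose columns are the frame's x, y, z axes.
In Python, from bench import env gives the robot as it stands.
- The arm moves only by the shell command python3 -m crank 'ROWS'. ROWS is JSON, a list of rows, each a list of 7 numbers: the shift along the world's x, y, z in units of 25 mm (1.0 is 25 mm), then the turn, a rotation vector about the world's x, y, z in units of 10 degrees (1.0 is 10 degrees), then the opening in per cent of the stroke, from 0 (shut) to 100 (fully open). A call has 1 to 8 rows; each row shifts and turns the commanded pose from where the row before left it; what a row does not reach is not made up. A row lasts 1/8 s, in which the tool goes at most 62.5 mm and 10.7 degrees, less where a joint would pass 70% of its speed; a pose out of reach is approached as far as the arm can. A call is refused whole if a number of a shift passes 1 or a number of a turn 1, either way. A call with a gripper value outside its range is refused whole. The fingers move at their own pace and stop on an object; the grip force is fixed at half the most. Time passes only in rows, so rows that do not move let the fingers close. It gives the time, the measured TCP pose, the force and the opening at its end, in the units of the state.
- env.get_obs(): the state, without advancing time (a new reading comes with each control period).
- env.read_camera(name): name is "scene" or "top" or "wrist"; returns a dict with "image" (420x560x3 uint8, red, green, blue), "vfov" (degrees; the focal length in pixels is half the picture's height over the tangent of half this angle, whatever the lens; pixels are square), "cx", "cy" (the principal point, pixels), "k1" (the pictures are not rectified: a ray, as slopes to the right and down, at radius r is drawn at 1 + k1 r^2 times it, then the intrinsics apply), "xyz" and "attitude" of the camera in the world. Camera axes: x right, y up, looking along -z (the intrinsics and any distortion apply to the point x, -y, -z); pixel columns grow to the right and rows downward; lengths in m; the calibration is good to about 2 mm. A picture is of the moment at which its call begins. There is no depth.
- env.job_done(): hands the job in, once; it reports no verdict.
The state is a dict: "clock": time; "joint_positions": joint angles; "qd": joint speeds; "effort": joint torques, N m; "tcp_pos": TCP position; "orientation": TCP orientation; "force": force on the tool from outside, world axes, zero at the start; "moment": the same for the moment, N m; "opening": finger opening in m.
Only numpy, scipy, OpenCV 4.12 (cv2) and the standard library are available. Lean on these libraries where they do the work, as an engineer would, in place of code of your own. Each camera call takes 0.05 s, during which the arm holds its last target.

## Working session

There is one attempt and no reset: what is moved stays moved. The work goes in short steps, Python scripts to look and compute and a shell command to move; the robot and the scene stay as the last step left them, time stands still between calls to the robot, and variables do not carry over. Pictures are saved under pics/ and viewed, and the job is handed in when it is done.

```bash
ls; mkdir -p pics
cat > h.py <<'E'
import numpy as np, cv2
from bench import env
def cam(n,save=None):
    c=env.read_camera(n)
    if save: cv2.imwrite('pics/'+save,cv2.cvtColor(c['image'],cv2.COLOR_RGB2BGR))
    return c
def ray(c,u,v):
    f=c['image'].shape[0]/2/np.tan(np.radians(c['vfov'])/2)
    K=np.array([[f,0,c['cx']],[0,f,c['cy']],[0,0,1.]])
    p=cv2.undistortPoints(np.array([[[u,v]]],float),K,np.array([c['k1'],0,0,0.]))[0,0]
    d=np.array(c['attitude'])@np.array([p[0],-p[1],-1.])
    return np.array(c['xyz']),d
def onz(c,u,v,z):
    o,d=ray(c,u,v); return o+d*(z-o[2])/d[2]
def proj(c,P):
    f=c['image'].shape[0]/2/np.tan(np.radians(c['vfov'])/2)
    q=np.array(c['attitude']).T@(np.array(P)-np.array(c['xyz']))
    x,y=q[0]/-q[2],-q[1]/-q[2]; s=1+c['k1']*(x*x+y*y)
    return np.array([c['cx']+f*x*s,c['cy']+f*y*s])
E
python3 - <<'E'
from h import *
for n in ['scene','top','wrist']:
    c=cam(n,n+'0.png'); print(n,{k:v for k,v in c.items() if k!='image'})
print(env.get_obs(), env.grip_point_offset)
E
```

```text
pics
scene {'vfov': 53.799234919638174, 'cx': 278.2159492831936, 'cy': 213.80842936845565, 'k1': -0.03609130800654528, 'xyz': array([1.06423798, 0.39446741, 0.50771096]), 'attitude': array([[-0.6050221 , -0.46516119,  0.64619914],
       [ 0.79620064, -0.35710907,  0.48840316],
       [ 0.00357738,  0.80999888,  0.58642051]])}
top {'vfov': 52.024034853853024, 'cx': 282.8004953844907, 'cy': 209.140973010822, 'k1': -0.1314975436492437, 'xyz': array([0.4074501 , 0.0112689 , 0.94960932]), 'attitude': array([[ 0.18583131,  0.96176693, -0.20117428],
       [-0.98257302,  0.18275195, -0.03394099],
       [ 0.00412167,  0.20397572,  0.97896727]])}
wrist {'vfov': 63.735859194067544, 'cx': 277.0096657707637, 'cy': 210.3852532377428, 'k1': -0.006953952289271723, 'xyz': array([ 0.23576258, -0.50247149,  0.37339717]), 'attitude': array([[ 0.29552897,  0.91066804,  0.28869768],
       [-0.95533312,  0.28206726,  0.08818557],
       [-0.00112439, -0.30186384,  0.95335039]])}
{'clock': 0.15, 'joint_positions': array([-1.27099401e+00,  8.73247716e-02,  1.75355887e-01,  1.65978576e+00,
       -6.09081446e-06,  1.57078147e+00]), 'qd': array([-0.0006043 , -0.00099812,  0.00179329, -0.00024038, -0.00141667,
        0.00085978]), 'effort': array([ 4.63488905e-04, -5.20763469e+01,  4.65043008e+01,  1.39081993e-02,
       -7.74291198e-05,  1.35587669e-05]), 'tcp_pos': array([ 0.16237807, -0.52529829,  0.20807125]), 'orientation': array([[ 9.55390499e-01,  2.95345409e-01, -2.88841054e-04],
       [ 2.95345550e-01, -9.55390062e-01,  9.13775163e-04],
       [-6.07657284e-06, -9.58320029e-04, -9.99999541e-01]]), 'force': array([0.15073076, 0.46316211, 0.37318534]), 'moment': array([0.02632594, 0.01235885, 0.02577632]), 'opening': 0.08550188242235443} 0.0187
```

View pics/top0.png

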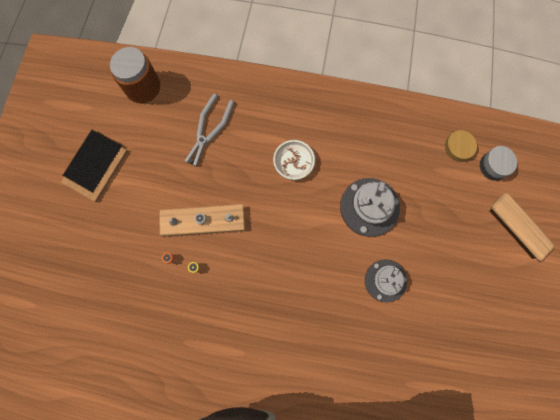

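View pics/scene0.png

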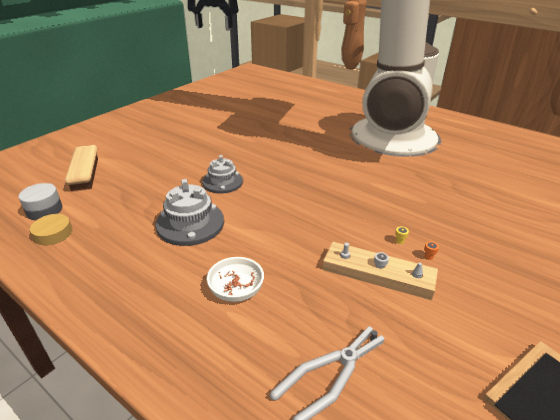

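View pics/wrist0.png

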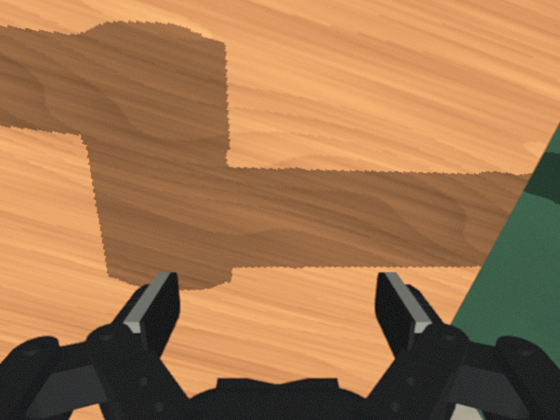

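Top view: the block holds dies at (174,222), (200,219) and (229,218). The orange and yellow look-alikes are at (167,258) and (194,267). There is a small chuck at (387,281) and a large one at (371,206). Next I'll look at close crops.

Run:
```python
import cv2,numpy as np
t=cv2.imread('pics/top0.png');s=cv2.imread('pics/scene0.png')
R=lambda im,x,y,w,h:cv2.resize(im[y:y+h,x:x+w],(400,300),interpolation=cv2.INTER_CUBIC)
cv2.imwrite('pics/crop0.png',np.vstack([np.hstack([R(t,152,188,100,75),R(t,350,250,72,54)]),np.hstack([R(s,320,215,120,90),R(s,190,145,72,54)])]))
```

```text
(no output)
```

View pics/crop0.png

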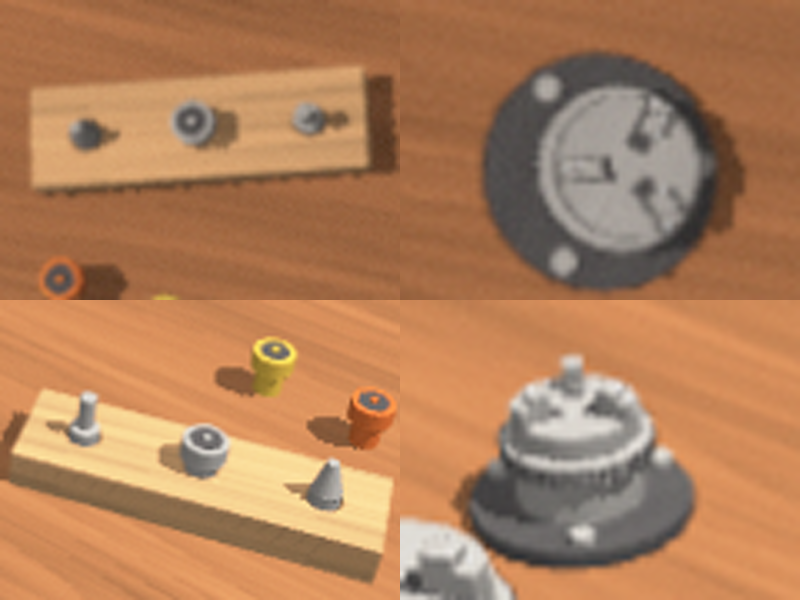

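The crops confirm it: the middle die, with the wide round dark-centred head, is the broad one. The stem die is to its right and the cone die to its left in the top view. The small chuck is at top (386,281). Now I'll measure positions.

Run:
```python
from h import *
T=cam('top');S=cam('scene')
def ell(c,box,fn,z,name):
    x,y,w,h=box; im=cv2.cvtColor(c['image'][y:y+h,x:x+w],cv2.COLOR_RGB2HSV).astype(int)
    m=fn(im).astype(np.uint8); m=cv2.morphologyEx(m,cv2.MORPH_CLOSE,np.ones((3,3)))
    cs,_=cv2.findContours(m,cv2.RETR_EXTERNAL,cv2.CHAIN_APPROX_NONE); k=max(cs,key=cv2.contourArea)
    e=cv2.fitEllipse(cv2.convexHull(k)); u,v=e[0][0]+x,e[0][1]+y
    print(name,round(u,1),round(v,1),np.round(e[1],1),cv2.contourArea(k),'->',onz(c,u,v,z).round(4)); return
gray=lambda i:(i[...,1]<90)
ell(T,(355,250,62,60),lambda i:(i[...,1]<90),.009,'plate+ top')
ell(T,(188,207,26,24),lambda i:i[...,1]<75,.040,'die top')
ell(S,(370,248,24,22),lambda i:i[...,1]<75,.036,'die scene')
ell(S,(198,152,50,42),lambda i:i[...,1]<90,.009,'chuck scene')
# block
im=cv2.cvtColor(T['image'],cv2.COLOR_RGB2HSV)
m=((im[...,2]>150)&(im[...,0]>10)).astype(np.uint8);m[:190]=0;m[245:]=0;m[:,:150]=0;m[:,255:]=0
cs,_=cv2.findContours(m,cv2.RETR_EXTERNAL,cv2.CHAIN_APPROX_NONE);k=max(cs,key=cv2.contourArea)
r=cv2.minAreaRect(k);print(r);B=cv2.boxPoints(r)
P=[onz(T,*b,.022) for b in B];print(np.round(P,4),np.mean(P,0))
for uv,z in [((200.2,218.8),.040),((173.5,222),.04),((229,218),.045)]: print(onz(T,*uv,z))
```

```text
plate+ top 385.6 280.5 [41.1 42.7] 1333.5 -> [ 0.4861 -0.2063  0.009 ]
die top 200.1 218.3 [10.5 10.9] 81.5 -> [0.5413 0.2145 0.04  ]
die scene 380.8 259.5 [14.5 16.3] 164.5 -> [0.5437 0.2191 0.036 ]
chuck scene 220.0 177.6 [38.6 50.4] 1069.5 -> [ 0.4826 -0.2161  0.009 ]
((202.0, 217.0), (54.0, 104.0), 90.0)
[[0.5855 0.3451 0.022 ]
 [0.6288 0.1144 0.022 ]
 [0.5106 0.0904 0.022 ]
 [0.467  0.3149 0.022 ]] [0.54798764 0.21621139 0.022     ]
[0.54017472 0.21396895 0.04      ]
[0.52234479 0.26971406 0.04      ]
[0.55279476 0.15221991 0.045     ]
```

```bash
python3 -m crank '[[1,1,0,0,0,0.97,50],[1,1,0,0,0,0.97,50],[1,1,0,0,0,0.97,50],[1,1,0,0,0,0.97,50],[1,1,0,0,0,0.97,50],[1,1,0,0,0,0.97,50],[1,1,0,0,0,0.97,50],[1,1,0,0,0,0.97,50]]'; python3 -m crank '[[1,1,0,0,0,0.97,50],[1,1,0,0,0,0,50],[1,1,0,0,0,0,50],[1,1,0,0,0,0,50],[0.9,0.8,0,0,0,0,50],[0,0,0,0,0,0,50]]'
python3 - <<'E'
from h import *
c=cam('wrist','w1.png'); o=env.get_obs(); print(o['clock'],o['joint_positions'],o['orientation'].round(3),o['force'],o['moment'])
E
```

```text
clock: 1.25
tcp_pos: [0.3631, -0.3246, 0.2086]
orientation: [[-0.089, 0.996, 0.0], [0.996, 0.089, -0.0], [-0.0, 0.0, -1.0]]
force: [0.9, -0.6, -0.9]
opening: 0.0428
clock: 2.0
tcp_pos: [0.4858, -0.2043, 0.2081]
orientation: [[-0.252, 0.968, -0.001], [0.968, 0.252, 0.0], [0.001, -0.001, -1.0]]
force: [-0.5, -0.4, 0.2]
opening: 0.0426
2.05 [-3.99736394e-01  3.13698979e-02  1.17031676e-01  1.65725715e+00
 -1.80935207e-04  9.16792051e-01] [[-0.252  0.968 -0.001]
 [ 0.968  0.252  0.   ]
 [ 0.    -0.001 -1.   ]] [-0.56044689 -0.28994037  0.57124641] [-0.0439483  -0.01310625 -0.03299575]
```

View pics/w1.png

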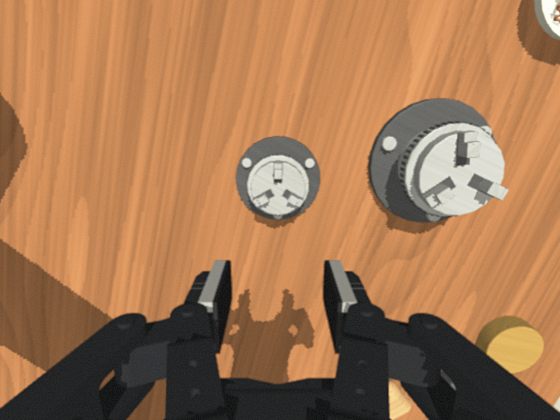

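The wrist view shows the small chuck's plate at (278,180), with its face ring at (278,186), and the large chuck at (435,160). I'll fit these.

```bash
cat >> h.py <<'E'
def ell(c,box,fn,z,name):
    x,y,w,h=box; im=cv2.cvtColor(c['image'][y:y+h,x:x+w],cv2.COLOR_RGB2HSV).astype(int)
    m=fn(im).astype(np.uint8); m=cv2.morphologyEx(m,cv2.MORPH_CLOSE,np.ones((3,3)))
    cs,_=cv2.findContours(m,cv2.RETR_EXTERNAL,cv2.CHAIN_APPROX_NONE); k=max(cs,key=cv2.contourArea)
    e=cv2.fitEllipse(cv2.convexHull(k)); u,v=e[0][0]+x,e[0][1]+y
    P=onz(c,u,v,z); print(name,round(u,1),round(v,1),np.round(e[1],1),cv2.contourArea(k),'->',P.round(4)); return P
E
python3 - <<'E'
from h import *
c=cam('wrist')
P=ell(c,(225,125,105,110),lambda i:i[...,1]<90,.009,'plate')
Q=ell(c,(225,125,105,110),lambda i:(i[...,1]<70)&(i[...,2]>120),.045,'bright')
for n in (P,Q):
    print(proj(c,[n[0],n[1],.009]),proj(c,[n[0],n[1],.05]))
i=cv2.resize(c['image'][125:235,225:330],None,fx=5,fy=5,interpolation=cv2.INTER_CUBIC);cv2.imwrite('pics/c1.png',i[...,::-1])
print(np.array(c['xyz']),proj(c,env.get_obs()['tcp_pos']))
E
```

```text
plate 278.5 177.1 [83.  83.9] 5371.0 -> [ 0.4862 -0.2044  0.009 ]
bright 279.2 179.4 [66.6 81.2] 3085.5 -> [ 0.4854 -0.1992  0.045 ]
[278.47341156 177.09537506] [278.66378706 185.80121675]
[278.95493976 172.34446605] [279.20321516 180.53001828]
[ 0.46499031 -0.12990907  0.37372241] [276.92901228 255.84872152]
```

View pics/c1.png

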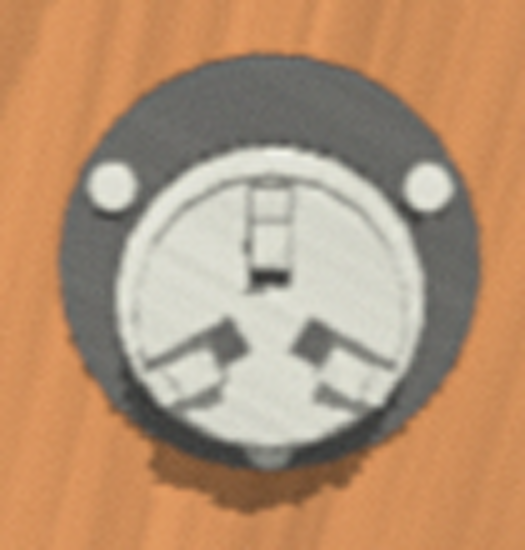

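```bash
python3 -m crank '[[0.13,1,0,0,0,0,50],[0.13,1,0,0,0,0,50],[0.13,1,0,0,0,0,50],[0.13,1,0,0,0,0,50],[0.13,1,0,0,0,0,50],[0.13,1,0,0,0,0,50],[0.13,1,0,0,0,0,50],[0.13,1,0,0,0,0,50]]'; python3 -m crank '[[0.13,1,0,0,0,0,50],[0.13,1,0,0,0,0,50],[0.13,1,0,0,0,0,50],[0.13,1,-0.4,0,0,0,50],[0.13,1,-0.4,0,0,0,50],[0.13,1,-0.4,0,0,0,50],[0.13,1,-0.4,0,0,0,50],[0.12,0.75,-0.4,0,0,0,50]]';python3 -m crank '[[0,0,0,0,0,0,50],[0,0,0,0,0,0,50]]'
python3 - <<'E'
from h import *
c=cam('wrist','w2.png'); o=env.get_obs(); print(o['clock'],o['joint_positions'])
print(proj(c,[.5405,.2145,.04]))
E
```

```text
clock: 3.1
tcp_pos: [0.5106, -0.0058, 0.2088]
orientation: [[-0.249, 0.969, 0.0], [0.969, 0.249, -0.0], [-0.0, 0.0, -1.0]]
force: [0.2, -0.5, -0.3]
opening: 0.0424
clock: 4.1
tcp_pos: [0.5368, 0.1882, 0.1584]
orientation: [[-0.249, 0.968, 0.0], [0.968, 0.249, -0.0], [-0.0, 0.0, -1.0]]
force: [0.1, 0.5, -0.8]
opening: 0.0426
clock: 4.35
tcp_pos: [0.5367, 0.1876, 0.1589]
orientation: [[-0.25, 0.968, 0.0], [0.968, 0.25, -0.0], [-0.0, 0.0, -1.0]]
force: [-1.2, -0.7, 0.2]
opening: 0.0425
4.4 [ 3.36183593e-01  1.18020367e-01  1.13797916e-01  1.56605981e+00
 -1.91589471e-04  1.65505058e+00]
[289.61831461 168.01650605]
```

View pics/w2.png

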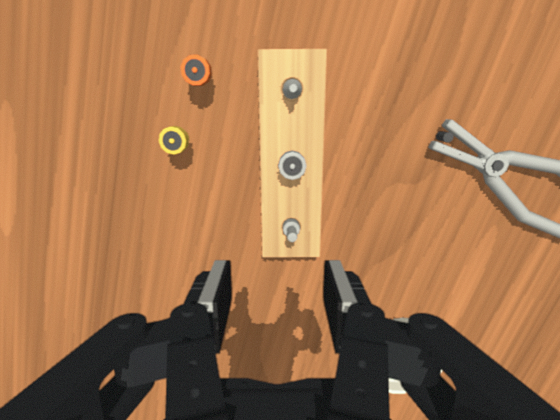

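The broad die is at (292,166) in the wrist view, the cone die at (291,88) and the stem die at (291,230). The block is aligned with the tool.

Run:
```python
from h import *
c=cam('wrist')
P=ell(c,(275,149,34,34),lambda i:i[...,1]<70,.040,'die')
im=cv2.cvtColor(c['image'],cv2.COLOR_RGB2HSV)
o=env.get_obs();R=o['orientation'];d=P-o['tcp_pos'];print(d, d/.025, R.T@d)
print([onz(c,*p,.022) for p in [(258.5,49.5),(326,49),(321,257),(263,257)]])
```

```text
die 291.6 164.9 [27.4 28.8] 595.0 -> [0.5416 0.2174 0.04  ]
[ 0.00467849  0.02989298 -0.11917423] [ 0.18713963  1.19571936 -4.76696904] [0.02779668 0.01188874 0.11918044]
[array([0.4920975 , 0.29947139, 0.022     ]), array([0.54541613, 0.31362313, 0.022     ]), array([0.59507219, 0.13381935, 0.022     ]), array([0.53983065, 0.11963806, 0.022     ])]
```

```bash
python3 -m crank '[[0.1,0.58,-0.2,0,0,0,50],[0.09,0.58,-0.8,0,0,0,50],[0,0,-1,0,0,0,50],[0,0,-1,0,0,0,50],[0,0,-0.7,0,0,0,50],[0,0,0,0,0,0,50],[0,0,0,0,0,0,50]]'
python3 - <<'E'
from h import *
c=cam('wrist','w3.png'); o=env.get_obs(); print(o['clock'],o['joint_positions'])
P=ell(c,(240,200,90,90),lambda i:i[...,1]<70,.040,'die')
print(P-o['tcp_pos'],o['orientation'].T@(P-o['tcp_pos']))
T=cam('top','t3.png')
E
```

```text
clock: 5.32
tcp_pos: [0.5418, 0.2176, 0.0668]
orientation: [[-0.25, 0.968, 0.001], [0.968, 0.25, 0.0], [0.0, 0.001, -1.0]]
force: [0.3, -0.5, 0.5]
opening: 0.0429
5.375 [ 3.81791041e-01  1.58406068e-01 -1.84393658e-02  1.39242477e+00
 -1.25485278e-05  1.69987820e+00]
die 277.5 234.7 [37.9 41.4] 1181.5 -> [0.5413 0.2186 0.04  ]
[-0.0006213   0.00103699 -0.0271079 ] [ 0.00115441 -0.00038336  0.02710756]
```

View pics/w3.png

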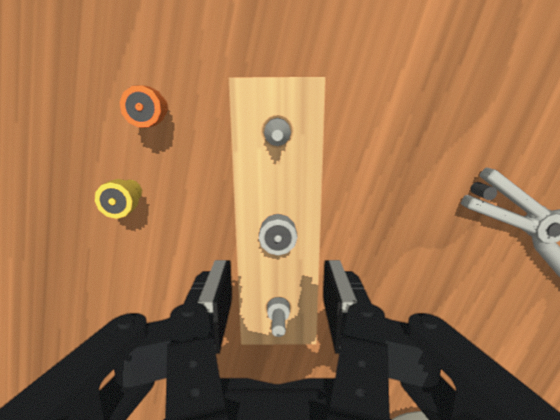

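The die at (277,236) is centred between the fingers. Descending and closing.

```bash
python3 -m crank '[[0,0.02,-0.7,0,0,0,50],[0,0,-0.7,0,0,0,50],[0,0,-0.2,0,0,0,50],[0,0,0,0,0,0,50],[0,0,0,0,0,0,0],[0,0,0,0,0,0,0],[0,0,0,0,0,0,0],[0,0,0,0,0,0,0]]'; python3 -m crank '[[0,0,0.3,0,0,0,0],[0,0,0.7,0,0,0,0],[0,0,1,0,0,0,0],[0,0,1,0,0,0,0],[0,0,1,0,0,0,0]]'
python3 - <<'E'
from h import *
c=cam('wrist','w4.png');o=env.get_obs();print(o['clock'],o['force'],o['moment'])
E
```

```text
clock: 6.42
tcp_pos: [0.5415, 0.2178, 0.0263]
orientation: [[-0.25, 0.968, 0.0], [0.968, 0.25, 0.0], [0.0, 0.0, -1.0]]
force: [-0.1, -0.1, 0.1]
opening: -0.0
clock: 7.05
tcp_pos: [0.5416, 0.2179, 0.1285]
orientation: [[-0.25, 0.968, 0.001], [0.968, 0.25, 0.0], [0.0, 0.001, -1.0]]
force: [0.1, -0.1, -0.9]
opening: -0.0004
7.1 [-0.19996562 -0.81341089  2.79881975] [-0.02350893 -0.05500604 -0.00829437]
```

View pics/w4.png

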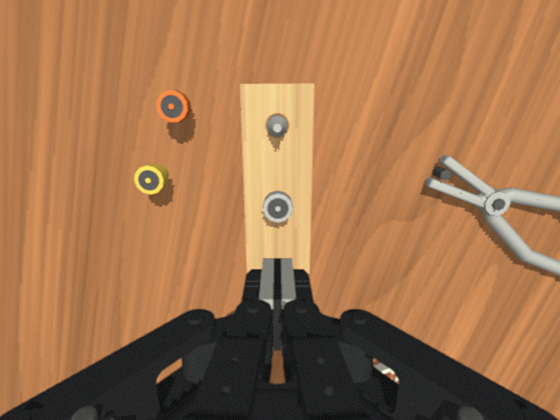

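The fingers closed fully on nothing, and the die is still standing in its hole at (278,207). I'll triangulate it across the wrist views to find the bias.

```bash
python3 - <<'E'
from h import *
c=cam('wrist');o=env.get_obs()
P=ell(c,(260,188,36,38),lambda i:i[...,1]<70,.040,'die')
print(o['tcp_pos'],o['opening'])
t=o['tcp_pos']
for z in (.0,.02,.04,.1285):print(z,proj(c,[t[0],t[1],z]))
T=cam('top','t4.png');S=cam('scene','s4.png')
print(proj(T,t),proj(S,t))
E
python3 -c "
import cv2,numpy as np
t=cv2.imread('pics/t4.png');s=cv2.imread('pics/s4.png');t3=cv2.imread('pics/t3.png')
R=lambda im,x,y,w,h:cv2.resize(im[y:y+h,x:x+w],(400,300),interpolation=cv2.INTER_CUBIC)
cv2.imwrite('pics/crop4.png',np.vstack([np.hstack([R(t,152,188,100,75),R(t,120,160,160,120)]),np.hstack([R(s,320,185,120,90),R(s,280,120,200,150)])]))"
```

```text
die 275.2 205.5 [30. 31.] 691.0 -> [0.5414 0.218  0.04  ]
[0.54288415 0.21836342 0.13054899] -0.0004129578256622858
0.0 [276.75378921 192.85178998]
0.02 [276.89897036 198.77876571]
0.04 [277.06473129 205.54594174]
0.1285 [278.20890121 252.25766241]
[189.86578204 208.61183445] [389.66299658 213.87180992]
```

View pics/crop4.png

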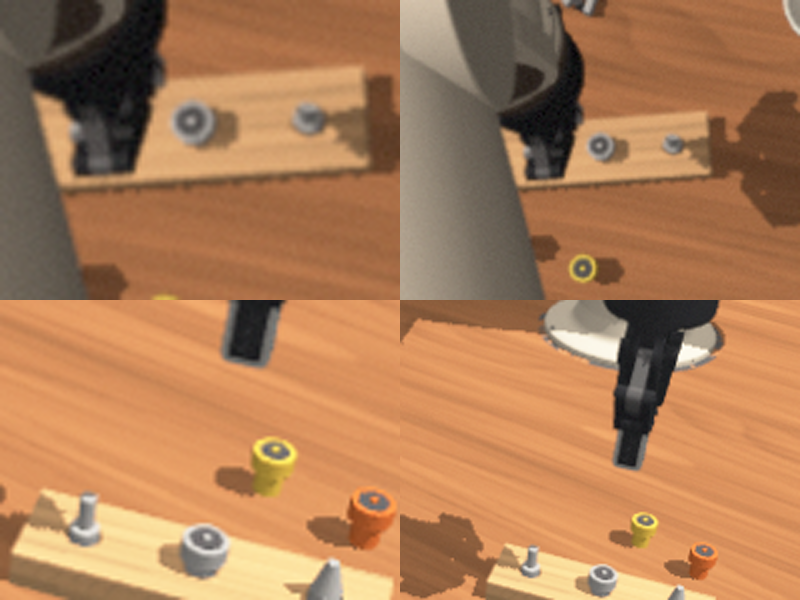

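Run:
```python
from h import *
t=env.get_obs()['tcp_pos']
T=cam('top');S=cam('scene')
out=[]
for c in (T,S):
    im=cv2.cvtColor(c['image'],cv2.COLOR_RGB2BGR);p=proj(c,t);x,y=int(p[0]-50),int(p[1]-50)
    k=cv2.resize(im[y:y+100,x:x+100],(400,400),interpolation=cv2.INTER_CUBIC)
    for dz,col in ((0,(0,0,255)),(.05,(0,255,0)),(.1,(255,0,0))):
        q=(proj(c,t+[0,0,dz])-[x,y])*4; cv2.circle(k,(int(q[0]),int(q[1])),4,col,-1)
    out.append(k)
cv2.imwrite('pics/tip.png',np.hstack(out));print(proj(T,t),proj(S,t),t)
```

```text
[190.30716582 209.54044201] [389.35885756 215.26010077] [0.54180957 0.21795619 0.12706574]
```

View pics/tip.png

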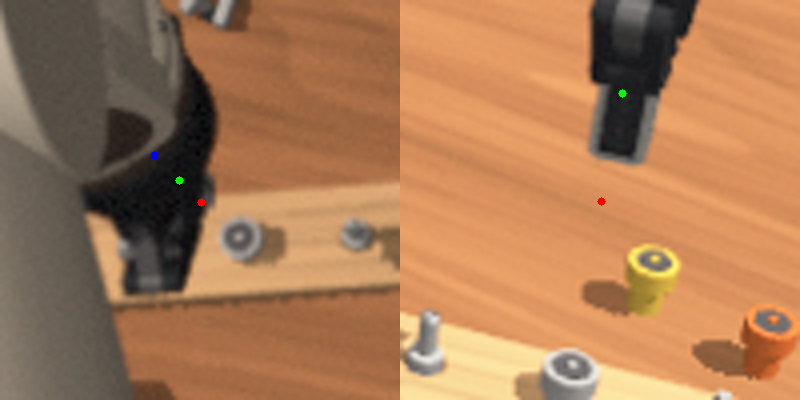

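Run:
```python
from h import *
T=cam('top');S=cam('scene');t=env.get_obs()['tcp_pos']
for uv,vs in (((191.5,207.5),(394.2,205.5)),):
    o1,d1=ray(T,*uv);o2,d2=ray(S,*vs)
    A=np.stack([d1,-d2],1);s=np.linalg.lstsq(A,o2-o1,rcond=None)[0]
    a,b=o1+s[0]*d1,o2+s[1]*d2;print(a,b,np.linalg.norm(a-b),(a+b)/2-t)
# die check: triangulate top and scene die head top centre
o1,d1=ray(T,200.2,218.7);o2,d2=ray(S,381.8,258.7)
s=np.linalg.lstsq(np.stack([d1,-d2],1),o2-o1,rcond=None)[0];a,b=o1+s[0]*d1,o2+s[1]*d2;print('die',a,b)
print('die proj',proj(S,[.5415,.2175,.04]),proj(T,[.5415,.2175,.04]))
```

```text
[0.54335578 0.2123001  0.14415826] [0.53919186 0.22157156 0.14576971] 0.010290527898116578 [ 0.00025957 -0.00066716  0.01976587]
die [0.54123921 0.21531498 0.03418109] [0.5394565  0.21908545 0.03476098]
die proj [380.87900218 256.65507834] [198.75526586 217.90522975]
```

Triangulation puts the real fingertips about 19 mm higher than the reported TCP, so the fingers closed just above the head at 45 mm against 40 mm. I'll go about 16 mm deeper and check before closing.

```bash
python3 -m crank '[[0,0,0,0,0,0,50],[0,0,0,0,0,0,50],[0,0,0,0,0,0,50],[0,0,-1,0,0,0,50],[0,0,-1,0,0,0,50],[0,0,-1,0,0,0,50],[0,0,-1,0,0,0,50],[0,0,-0.3,0,0,0,50]]'; python3 -m crank '[[0,0,-0.3,0,0,0,50],[0,0,0,0,0,0,50]]'
python3 - <<'E'
from h import *
S=cam('scene','s5.png');im=S['image'][185:305,320:480];cv2.imwrite('pics/s5c.png',cv2.resize(im,(800,600),interpolation=cv2.INTER_CUBIC)[...,::-1])
E
```

```text
clock: 8.45
tcp_pos: [0.5405, 0.2174, 0.017]
orientation: [[-0.25, 0.968, -0.002], [0.968, 0.25, -0.001], [-0.0, -0.002, -1.0]]
force: [0.3, 0.7, 0.9]
opening: 0.043
clock: 8.7
tcp_pos: [0.5416, 0.2178, 0.0113]
orientation: [[-0.25, 0.968, 0.0], [0.968, 0.25, 0.0], [0.0, 0.0, -1.0]]
force: [0.6, -0.2, -0.1]
opening: 0.0424
```

View pics/s5c.png

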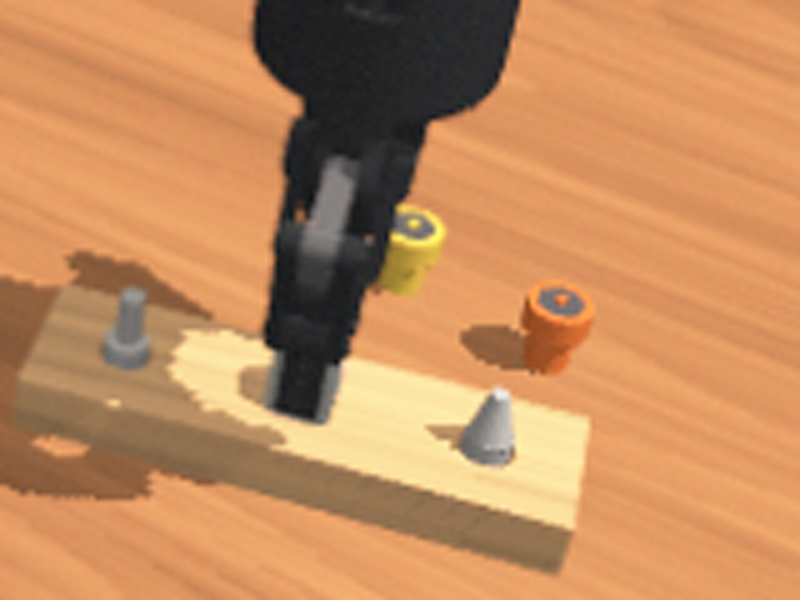

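```bash
python3 - <<'E'
from h import *
S=cam('scene')
for h in (.021,.025,.029):
  for z in (.022,.025,.03,.035): print(h,z,proj(S,[.5415+.968*h,.2177+.25*h,z]).round(1))
E
python3 -m crank '[[0,0,0,0,0,0,0],[0,0,0,0,0,0,0],[0,0,0,0,0,0,0],[0,0,0,0,0,0,0]]'
```

```text
0.021 0.022 [376.9 272.4]
0.021 0.025 [377.1 271.1]
0.021 0.03 [377.6 269. ]
0.021 0.035 [378.  266.8]
0.025 0.022 [376.4 274. ]
0.025 0.025 [376.6 272.7]
0.025 0.03 [377.1 270.5]
0.025 0.035 [377.5 268.3]
0.029 0.022 [375.9 275.5]
0.029 0.025 [376.1 274.2]
0.029 0.03 [376.6 272.1]
0.029 0.035 [377.  269.8]
clock: 9.3
tcp_pos: [0.5419, 0.218, 0.012]
orientation: [[-0.25, 0.968, 0.001], [0.968, 0.25, 0.0], [0.0, 0.001, -1.0]]
force: [-0.3, -0.3, 5.6]
opening: 0.0198
```

```bash
python3 -m crank '[[0,0,0,0,0,0,0],[0,0,0,0,0,0,0]]'
python3 - <<'E'
from h import *
S=cam('scene','s6.png');W=cam('wrist');a=cv2.resize(S['image'][215:290,330:430],(400,300),interpolation=cv2.INTER_CUBIC);b=cv2.resize(W['image'][180:300,200:360],(400,300),interpolation=cv2.INTER_CUBIC);cv2.imwrite('pics/s6c.png',np.hstack([a,b])[...,::-1])
E
```

```text
clock: 9.55
tcp_pos: [0.5419, 0.218, 0.012]
orientation: [[-0.25, 0.968, 0.001], [0.968, 0.25, 0.001], [0.0, 0.001, -1.0]]
force: [-0.7, 0.3, 5.8]
opening: 0.0198
```

View pics/s6c.png

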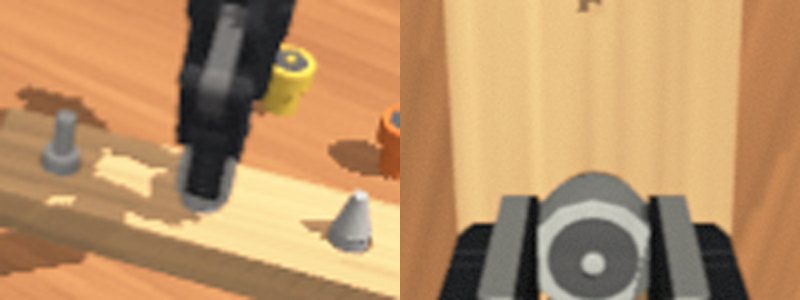

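The head is between the pads and the opening holds at 19.8 mm. Lifting to check.

```bash
python3 -m crank '[[0,0,0.3,0,0,0,0],[0,0,0.6,0,0,0,0],[0,0,1,0,0,0,0],[0,0,1,0,0,0,0],[0,0,1,0,0,0,0],[0,0,0.5,0,0,0,0],[0,0,0,0,0,0,0]]'
python3 - <<'E'
from h import *
S=cam('scene','s7.png');W=cam('wrist','w7.png');a=cv2.resize(S['image'][165:285,320:480],(400,300),interpolation=cv2.INTER_CUBIC);b=cv2.resize(W['image'][180:300,200:360],(400,300),interpolation=cv2.INTER_CUBIC);cv2.imwrite('pics/s7c.png',np.hstack([a,b])[...,::-1])
o=env.get_obs();print(o['force'],o['moment'],o['opening'])
E
```

```text
clock: 10.52
tcp_pos: [0.5419, 0.218, 0.1221]
orientation: [[-0.25, 0.968, 0.001], [0.968, 0.25, 0.001], [0.0, 0.002, -1.0]]
force: [-1.1, -0.1, -0.8]
opening: 0.0198
[ 0.26829318 -0.59216477 -0.44928008] [-0.01517203  0.02960365 -0.0021061 ] 0.020247452952603717
```

View pics/s7c.png

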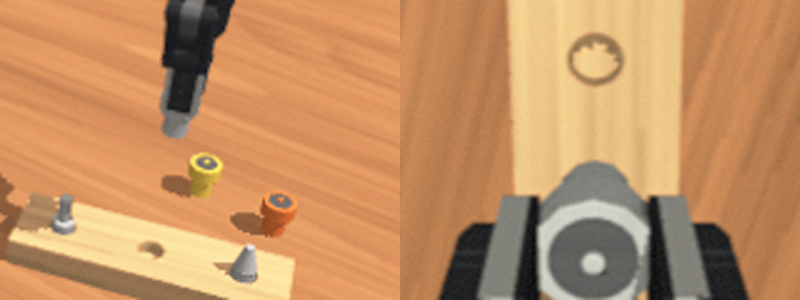

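Run:
```python
from h import *
S=cam('scene');W=cam('wrist');o=env.get_obs();t=o['tcp_pos'];R=o['orientation']
P=onz(W,278,284.5,t[2]+.028);print('head',R.T@(P-t))
H=onz(W,278,203,.022);print('hole',H,t)
print('foot pred',proj(S,t))
x,y,w,h=320,165,160,120
im=S['image'][195:235,370:410];cv2.imwrite('pics/f.png',cv2.resize(im,(600,600),interpolation=cv2.INTER_CUBIC)[...,::-1])
```

```text
head [-1.64681224e-03 -1.00018726e-05 -2.79996726e-02]
hole [0.54116917 0.21798456 0.022     ] [0.54093116 0.21759393 0.11991753]
foot pred [388.65819164 218.5751696 ]
```

View pics/f.png

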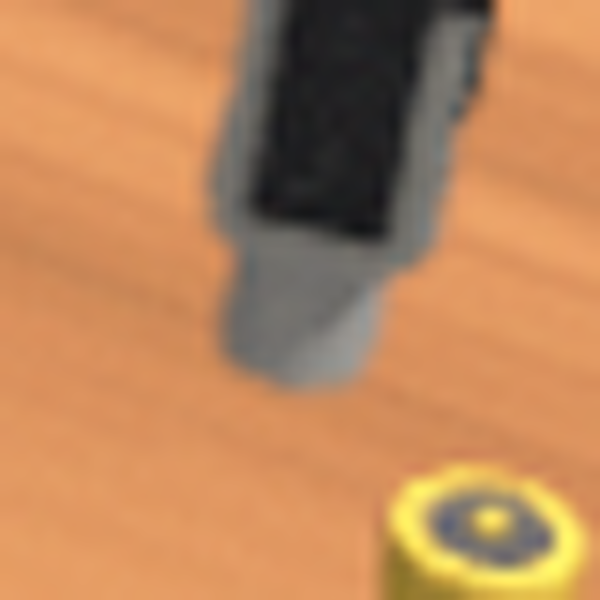

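```bash
python3 -m crank '[[-0.13,-1,0,0,0,0,0],[-0.13,-1,0,0,0,0,0],[-0.13,-1,0,0,0,0,0],[-0.13,-1,0,0,0,0,0],[-0.13,-1,0,0,0,0,0],[-0.13,-1,0,0,0,0,0],[-0.13,-1,0,0,0,0,0],[-0.13,-1,0,0,0,0,0]]'; python3 -m crank '[[-0.13,-1,0,0,0,0,0],[-0.13,-1,0,0,0,0,0],[-0.13,-1,0,0,0,0,0],[-0.13,-1,0,0,0,0,0],[-0.13,-1,0,0,0,0,0],[-0.13,-1,0,0,0,0,0],[-0.13,-1,0,0,0,0,0],[-0.13,-1,0,0,0,0,0]]'; python3 -m crank '[[-0.15,-0.9,0,0,0,0,0],[0,0,0,0,0,0,0],[0,0,0,0,0,0,0]]'
python3 - <<'E'
from h import *
c=cam('wrist','w8.png'); o=env.get_obs(); print(o['clock'],o['tcp_pos'])
i=cv2.resize(c['image'][120:300,180:380],(800,720),interpolation=cv2.INTER_CUBIC)[:600];cv2.imwrite('pics/c8.png',i[...,::-1])
for z in(.009,.038,.05):print(proj(c,[.486,-.2045,z]))
E
```

```text
clock: 11.72
tcp_pos: [0.5148, 0.017, 0.1202]
orientation: [[-0.25, 0.968, -0.001], [0.968, 0.25, -0.0], [0.0, -0.001, -1.0]]
force: [-0.1, -0.5, -0.7]
opening: 0.0198
clock: 12.72
tcp_pos: [0.4889, -0.1829, 0.1202]
orientation: [[-0.25, 0.968, -0.001], [0.968, 0.25, 0.0], [0.001, -0.001, -1.0]]
force: [-0.2, 0.0, -0.3]
opening: 0.0201
clock: 13.1
tcp_pos: [0.4855, -0.2043, 0.1206]
orientation: [[-0.25, 0.968, -0.001], [0.968, 0.25, 0.001], [0.001, -0.001, -1.0]]
force: [-0.3, 0.1, -0.9]
opening: 0.0201
13.15 [ 0.48560699 -0.2040665   0.12073401]
[278.04140197 199.36603704]
[278.17046408 209.58004098]
[278.23225959 214.47096821]
```

View pics/c8.png

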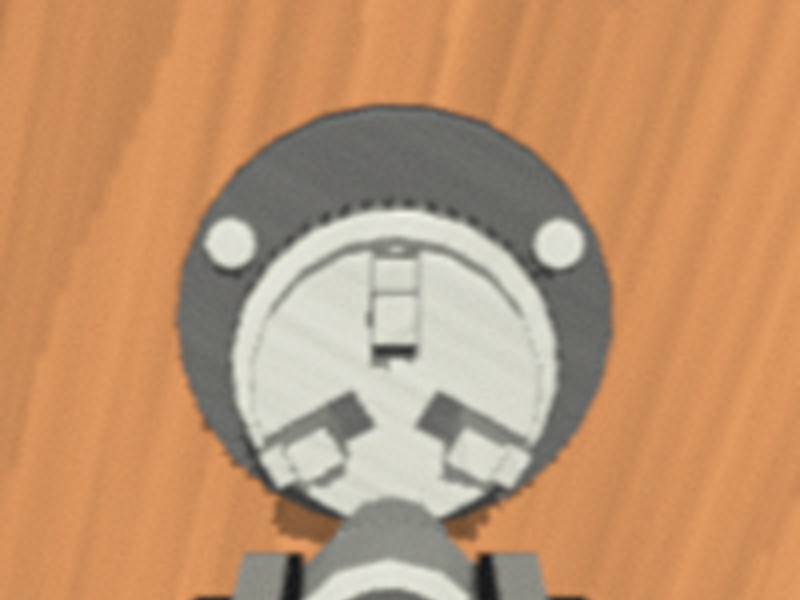

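Run:
```python
from h import *
c=cam('wrist')
o=env.get_obs();X=o['orientation'][:,0];Y=o['orientation'][:,1];A=np.array([.486,-.2045,0])
for n,r,z,m in (('plate',.047,.009,146.3),('ring',.0315,.0385,171.8),('face',.027,.05,180.3)):
    p=proj(c,A+r*X+[0,0,z]);q=proj(c,A+(r+.001)*X+[0,0,z]);print(n,p,m,'shift mm',(m-p[1])/(q[1]-p[1]))
for n,r,z in (('plate',.047,.009),('ring',.0315,.036)):
    print(n,proj(c,A+r*Y+[0,0,z]),proj(c,A-r*Y+[0,0,z]))
g=c['image'].astype(int);col=g[140:190,279];print([(140+i,int(v.sum())) for i,v in enumerate(col)][::1])
```

```text
plate [277.8478616  143.60856773] 146.3 shift mm -2.151900819264752
ring [277.95687773 169.32803594] 171.8 shift mm -1.8482112981646863
face [278.00681645 178.59093266] 180.3 shift mm -1.238979602189601
plate [332.94227259 199.43561587] [222.66451626 199.47493139]
ring [318.49729384 208.88667742] [237.32439226 208.91773276]
[(140, 448), (141, 453), (142, 455), (143, 445), (144, 457), (145, 419), (146, 313), (147, 293), (148, 346), (149, 327), (150, 331), (151, 315), (152, 327), (153, 325), (154, 321), (155, 319), (156, 312), (157, 318), (158, 319), (159, 317), (160, 311), (161, 307), (162, 318), (163, 308), (164, 309), (165, 316), (166, 316), (167, 318), (168, 306), (169, 310), (170, 325), (171, 395), (172, 497), (173, 666), (174, 671), (175, 658), (176, 660), (177, 663), (178, 633), (179, 495), (180, 400), (181, 444), (182, 492), (183, 410), (184, 448), (185, 610), (186, 633), (187, 623), (188, 631), (189, 628)]
```

```bash
python3 -m crank '[[0.03,-0.07,-0.8,0,0,0,0],[0,0,-0.8,0,0,0,0],[0,0,-0.6,0,0,0,0],[0,0,0,0,0,0,0],[0,0,0,0,0,0,0]]'
python3 - <<'E'
from h import *
c=cam('wrist','w9.png');S=cam('scene','s9.png'); o=env.get_obs(); print(o['clock'],o['tcp_pos'],o['force'])
a=cv2.resize(c['image'][150:300,180:380],(400,300),interpolation=cv2.INTER_CUBIC)
b=cv2.resize(S['image'][140:200,180:260],(400,300),interpolation=cv2.INTER_CUBIC)
cv2.imwrite('pics/c9.png',np.hstack([a,b])[...,::-1])
X=o['orientation'][:,0];A=np.array([.4865,-.206,0])
for n,r,z in (('plate',.047,.009),('ring',.0315,.0385),('face',.027,.05)): print(n,proj(c,A+r*X+[0,0,z]))
g=c['image'].astype(int);print([(140+i,int(v.sum())) for i,v in enumerate(g[140:225,279])])
E
```

```text
clock: 13.82
tcp_pos: [0.4868, -0.2064, 0.0668]
orientation: [[-0.25, 0.968, 0.001], [0.968, 0.25, -0.0], [-0.001, 0.001, -1.0]]
force: [-0.1, 0.1, -1.2]
opening: 0.02
13.925 [ 0.48688861 -0.20660506  0.06700238] [ 0.69740239  0.50079612 -0.37362761]
plate [277.36485324 151.34814492]
ring [277.4867249 184.7377849]
face [277.54481487 197.34122543]
[(140, 446), (141, 450), (142, 448), (143, 445), (144, 443), (145, 451), (146, 436), (147, 449), (148, 442), (149, 458), (150, 446), (151, 388), (152, 254), (153, 245), (154, 345), (155, 341), (156, 316), (157, 314), (158, 319), (159, 310), (160, 315), (161, 324), (162, 313), (163, 312), (164, 314), (165, 306), (166, 310), (167, 305), (168, 310), (169, 313), (170, 310), (171, 314), (172, 309), (173, 308), (174, 302), (175, 308), (176, 318), (177, 313), (178, 311), (179, 297), (180, 305), (181, 298), (182, 322), (183, 386), (184, 408), (185, 419), (186, 558), (187, 713), (188, 676), (189, 651), (190, 650), (191, 653), (192, 659), (193, 645), (194, 557), (195, 424), (196, 386), (197, 403), (198, 426), (199, 491), (200, 420), (201, 376), (202, 386), (203, 525), (204, 614), (205, 632), (206, 631), (207, 617), (208, 625), (209, 629), (210, 617), (211, 626), (212, 579), (213, 443), (214, 427), (215, 537), (216, 631), (217, 647), (218, 640), (219, 638), (220, 638), (221, 634), (222, 638), (223, 643), (224, 636)]
```

View pics/c9.png

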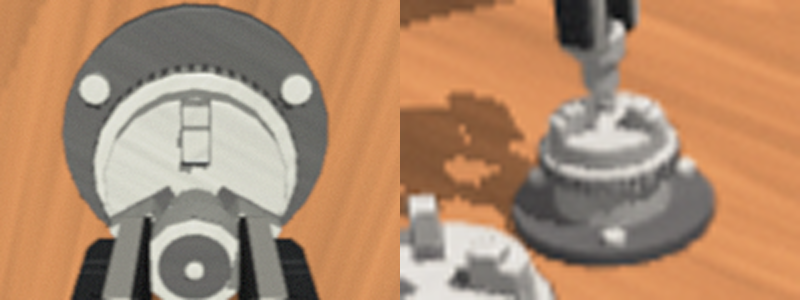

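The chuck edges match the prediction and the die is laterally centred. Lowering slowly.

```bash
python3 -m crank '[[-0.01,0.01,-0.3,0,0,0,0],[0,0,-0.2,0,0,0,0],[0,0,-0.1,0,0,0,0],[0,0,0,0,0,0,0],[0,0,0,0,0,0,0]]'
python3 - <<'E'
from h import *
S=cam('scene','s10.png'); o=env.get_obs(); print(o['clock'],o['tcp_pos'],o['force'],o['moment'])
b=cv2.resize(S['image'][140:200,180:260],(800,600),interpolation=cv2.INTER_CUBIC)
cv2.imwrite('pics/c10.png',b[...,::-1])
E
```

```text
clock: 14.55
tcp_pos: [0.4863, -0.2063, 0.0512]
orientation: [[-0.25, 0.968, 0.0], [0.968, 0.25, -0.0], [-0.0, 0.0, -1.0]]
force: [0.4, -0.1, -0.1]
opening: 0.02
14.6 [ 0.48629506 -0.20626702  0.05127942] [ 0.50436555  0.88531974 -0.53592096] [0.02135525 0.04442463 0.02562835]
```

View pics/c10.png

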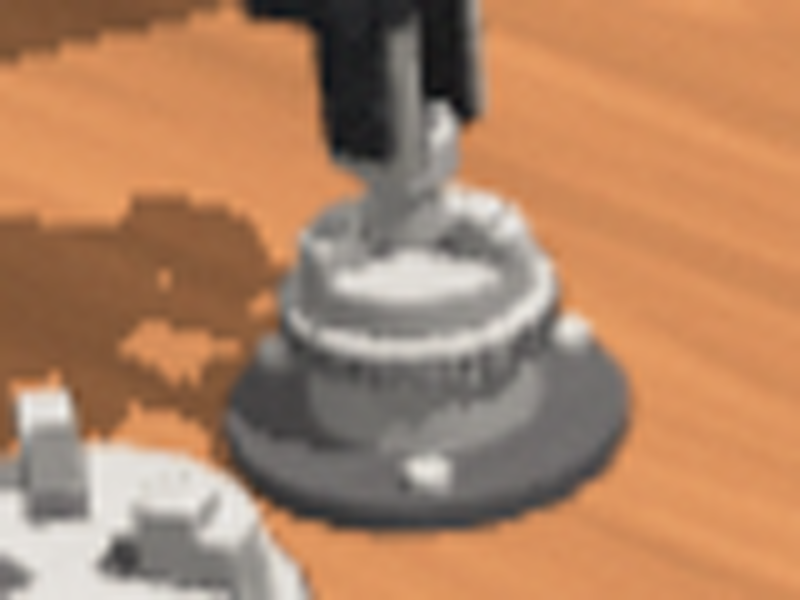

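```bash
python3 -m crank '[[0,0,-0.03,0,0,0,0],[0,0,0,0,0,0,0]]'; python3 -m crank '[[0,0,-0.03,0,0,0,0],[0,0,0,0,0,0,0]]'
```

```text
clock: 14.85
tcp_pos: [0.4862, -0.2062, 0.0504]
orientation: [[-0.25, 0.968, 0.0], [0.968, 0.25, -0.0], [-0.0, 0.0, -1.0]]
force: [0.0, 0.0, 0.1]
opening: 0.0194
clock: 15.1
tcp_pos: [0.4863, -0.2063, 0.05]
orientation: [[-0.25, 0.968, 0.0], [0.968, 0.25, -0.0], [-0.0, 0.0, -1.0]]
force: [-1.6, 0.2, 4.4]
opening: 0.0201
```

Contact at 4.4 N. Before using the ring I'll check the gripper body's height against the die from the earlier scene picture.

```bash
python3 -m crank '[[0,0,0,0,0,0,30],[0,0,0,0,0,0,60],[0,0,0,0,0,0,100],[0,0,0,0,0,0,100],[0,0,0,0,0,0,100],[0,0,0,0,0,0,100]]'
python3 - <<'E'
from h import *
S=cam('scene','s11.png');W=cam('wrist','w11.png'); o=env.get_obs(); print(o['clock'],o['tcp_pos'],o['force'],o['opening'])
b=cv2.resize(S['image'][90:210,140:300],(400,300),interpolation=cv2.INTER_CUBIC)
a=cv2.resize(W['image'][120:420,80:480],(400,300),interpolation=cv2.INTER_AREA)
cv2.imwrite('pics/c11.png',cv2.resize(np.hstack([b,a])[...,::-1],(800,300)))
for z in (.06,.07,.08,.09,.1,.11): print(z,proj(S,[.5415+.036,.2177+.012,z]).round(1),proj(S,[.4863+.0,-.2062,z+.039]).round(1))
E
```

```text
clock: 15.85
tcp_pos: [0.4862, -0.2062, 0.0496]
orientation: [[-0.25, 0.968, 0.0], [0.968, 0.25, 0.0], [0.0, 0.0, -1.0]]
force: [0.3, 0.2, 0.7]
opening: 0.0855
15.95 [ 0.48619027 -0.20621703  0.04958639] [-0.50137924  0.07834282  0.91336192] 0.08559874635986574
0.06 [379.7 262.4] [218.9 144.4]
0.07 [380.7 257.7] [218.6 140.2]
0.08 [381.6 252.9] [218.2 136. ]
0.09 [382.6 248.1] [217.8 131.8]
0.1 [383.6 243.1] [217.5 127.4]
0.11 [384.6 238.1] [217.1 123.1]
```

View pics/c11.png

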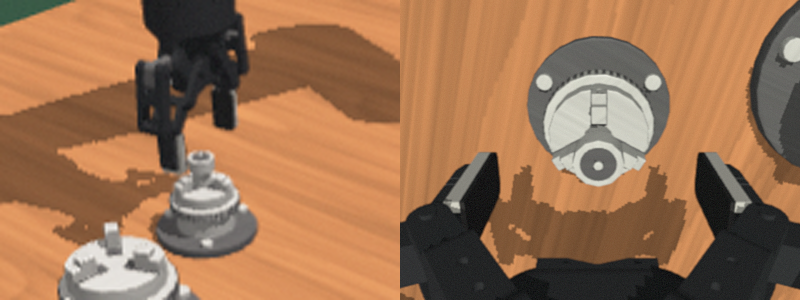

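The die stands free, and the body is well above it. Now I'll descend with the fingers open around the ring and check.

```bash
python3 -m crank '[[0,0,-0.65,0,0,0,100],[0,0,-0.65,0,0,0,100],[0,0,-0.4,0,0,0,100],[0,0,-0.2,0,0,0,100],[0,0,0,0,0,0,100],[0,0,0,0,0,0,100]]'
python3 - <<'E'
from h import *
S=cam('scene','s12.png');W=cam('wrist','w12.png'); o=env.get_obs(); print(o['clock'],o['tcp_pos'],o['force'],o['moment'])
b=cv2.resize(S['image'][120:210,160:280],(400,300),interpolation=cv2.INTER_CUBIC)
a=cv2.resize(W['image'][120:420,80:480],(400,300),interpolation=cv2.INTER_AREA)
cv2.imwrite('pics/c12.png',np.hstack([b,a])[...,::-1])
E
```

```text
clock: 16.7
tcp_pos: [0.4865, -0.2063, 0.0026]
orientation: [[-0.25, 0.968, 0.001], [0.968, 0.25, -0.0], [-0.0, 0.001, -1.0]]
force: [1.0, 0.2, 0.5]
opening: 0.0852
16.8 [ 0.4865168  -0.20638056  0.00261036] [ 0.20720034 -0.20932263  0.93088707] [-0.02636922 -0.04653173 -0.02242946]
```

View pics/c12.png

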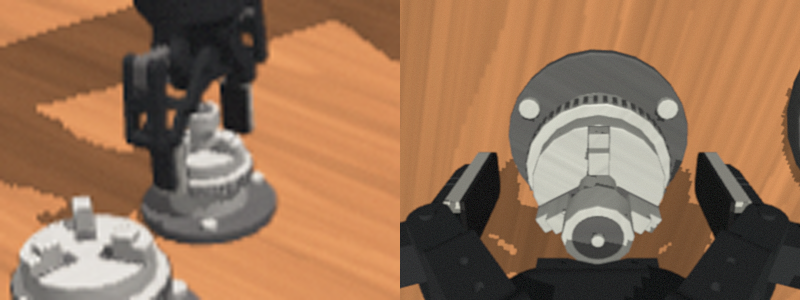

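Run:
```python
from h import *
S=cam('scene');o=env.get_obs();t=o['tcp_pos'];Y=o['orientation'][:,1];X=o['orientation'][:,0]
for s in (.043,.05,-.043):
  for z in (.02,.03,.035,.04): 
    p=t+s*Y;p[2]=z;print(s,z,proj(S,p).round(1),proj(S,p+.011*X).round(1))
b=cv2.resize(S['image'][130:190,190:270],(800,600),interpolation=cv2.INTER_CUBIC)
cv2.imwrite('pics/c13.png',b[...,::-1])
```

```text
0.043 0.02 [212.1 184.6] [216.4 185.6]
0.043 0.03 [211.7 180.7] [216.1 181.8]
0.043 0.035 [211.5 178.8] [215.9 179.8]
0.043 0.04 [211.3 176.8] [215.7 177.9]
0.05 0.02 [210.5 186.1] [214.8 187.2]
0.05 0.03 [210.1 182.3] [214.5 183.3]
0.05 0.035 [209.9 180.3] [214.3 181.3]
0.05 0.04 [209.7 178.4] [214.1 179.4]
-0.043 0.02 [230.4 167. ] [234.5 167.9]
-0.043 0.03 [230.1 163.3] [234.2 164.2]
-0.043 0.035 [230.  161.4] [234.1 162.3]
-0.043 0.04 [229.8 159.6] [234.  160.4]
```

View pics/c13.png

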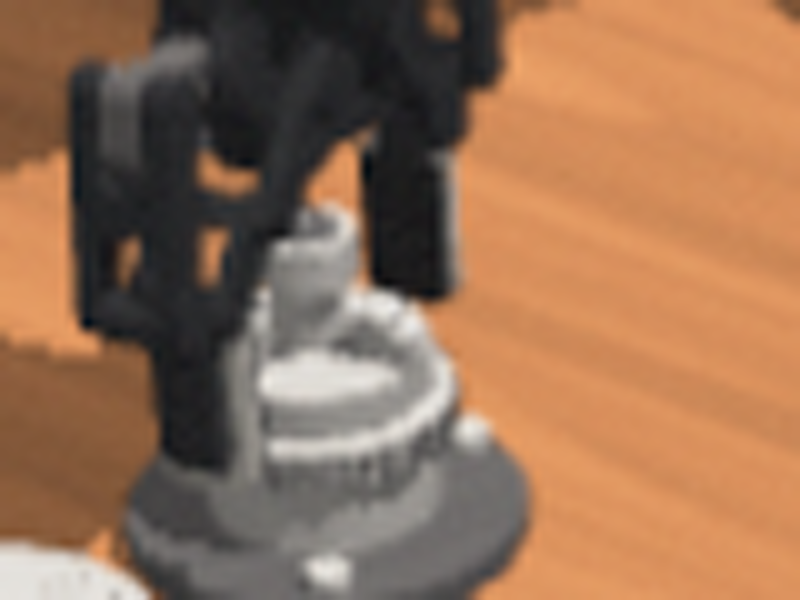

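Run:
```python
from h import *
S=cam('scene');A=np.array([.4863,-.206,0]);print(proj(S,A+[0,0,.078]))
th=np.linspace(0,2*np.pi,73)
def ext(r,z):
    p=np.array([proj(S,A+[r*np.cos(a),r*np.sin(a),z]) for a in th]);return p.min(0),p.max(0)
print('plate top',ext(.047,.009),'plate bottom',ext(.047,0.),'ring',ext(.0315,.0385),'ringbot',ext(.0315,.029))
```

```text
[219.74734171 152.98390883]
plate top (array([201.61944168, 169.5023697 ]), array([242.37333158, 190.5616148 ])) plate bottom (array([202.02267481, 172.73998598]), array([242.55355275, 193.94777651])) ring (array([207.16084095, 161.81335183]), array([234.96034569, 175.56579733])) ringbot (array([207.5598349 , 165.37688624]), array([235.19645279, 179.24587482]))
```

```bash
python3 -m crank '[[0,0,-0.26,0,0,0,100],[0,0,0,0,0,0,90]]'; python3 -m crank '[[0,0,0,0,0,0,82],[0,0,0,0,0,0,82]]'
python3 - <<'E'
from h import *
S=cam('scene');W=cam('wrist'); o=env.get_obs(); print(o['clock'],o['tcp_pos'],o['force'],o['moment'])
b=cv2.resize(S['image'][130:190,190:270],(400,300),interpolation=cv2.INTER_CUBIC)
a=cv2.resize(W['image'][120:420,80:480],(400,300),interpolation=cv2.INTER_AREA)
cv2.imwrite('pics/c14.png',np.hstack([b,a])[...,::-1])
E
```

```text
clock: 17.15
tcp_pos: [0.4857, -0.206, -0.0051]
orientation: [[-0.25, 0.968, -0.001], [0.968, 0.25, 0.0], [0.001, -0.001, -1.0]]
force: [0.2, 0.1, 0.2]
opening: 0.0771
clock: 17.4
tcp_pos: [0.4863, -0.2063, -0.0043]
orientation: [[-0.25, 0.968, 0.0], [0.968, 0.25, -0.0], [-0.0, 0.0, -1.0]]
force: [-0.6, -0.2, -0.3]
opening: 0.0698
17.5 [ 0.48625787 -0.2062601  -0.00431924] [-0.42674264 -0.0432627   0.21201899] [0.02608321 0.02723906 0.00327662]
```

View pics/c14.png

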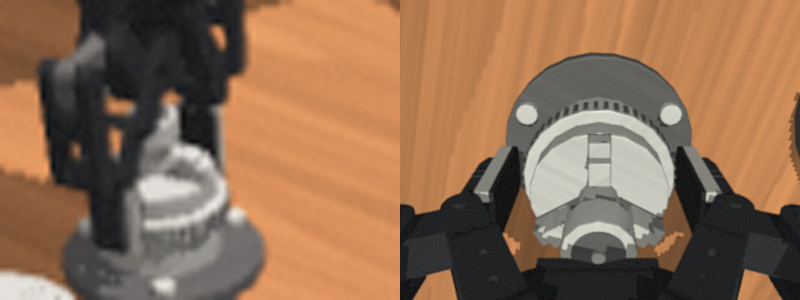

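```bash
python3 -m crank '[[0,0,0,0,0,0,75],[0,0,0,0,0,0,60],[0,0,0,0,0,0,60]]'
python3 - <<'E'
from h import *
W=cam('wrist');S=cam('scene'); o=env.get_obs(); print(o['clock'],o['tcp_pos'],o['force'],o['moment'],o['effort'][5],o['opening'])
b=cv2.resize(S['image'][130:190,190:270],(400,300),interpolation=cv2.INTER_CUBIC)
a=cv2.resize(W['image'][120:420,80:480],(400,300),interpolation=cv2.INTER_AREA)
cv2.imwrite('pics/c15.png',np.hstack([b,a])[...,::-1])
E
```

```text
clock: 17.88
tcp_pos: [0.487, -0.2061, -0.0034]
orientation: [[-0.25, 0.968, 0.002], [0.968, 0.25, 0.0], [-0.0, 0.002, -1.0]]
force: [0.0, 2.6, 5.1]
opening: 0.0605
17.975 [ 0.48697929 -0.20609718 -0.00341855] [0.18878775 1.86873873 5.06425933] [ 0.52222642 -0.30870513  0.0565701 ] 0.02260551613289863 0.060707140437764935
```

View pics/c15.png

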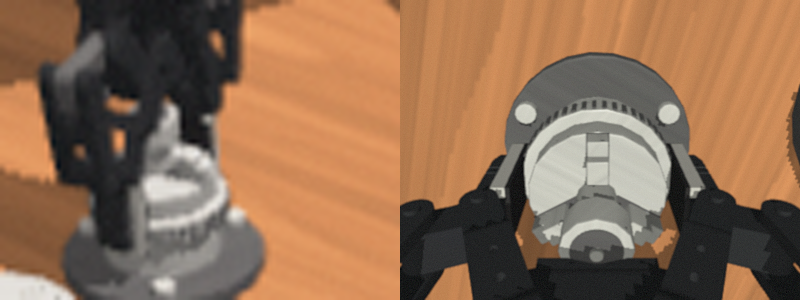

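The ring is gripped: opening reads 60.5 mm, which with the read-out's few-mm offset fits 63 mm, and side forces are small. First I'll turn 20°, then take like small strokes while watching the moment.

```bash
cat > m.py <<'E'
from h import *
M=[];E=[];F=[];Y=[]
for i in range(4):
    env.read_camera('wrist');o=env.get_obs();M.append(o['moment']);E.append(o['effort'][5]);F.append(o['force']);R=o['orientation'];Y.append(np.degrees(np.arctan2(R[1,0],R[0,0])))
print('t %.2f yaw %.2f'%(o['clock'],np.mean(Y)),'M',np.mean(M,0).round(3),'e6 %.3f'%np.mean(E),'F',np.mean(F,0).round(1),'q6 %.3f op %.4f'%(o['joint_positions'][5],o['opening']),o['tcp_pos'].round(4))
E
python3 m.py
python3 -m crank '[[0,0,0,0,0,-0.3,60],[0,0,0,0,0,0,60],[0,0,0,0,0,0,60]]'|grep force;python3 m.py
python3 -m crank '[[0,0,0,0,0,-0.5,60],[0,0,0,0,0,-0.5,60],[0,0,0,0,0,-0.4,60],[0,0,0,0,0,0,60]]'|grep force;python3 m.py
```

```text
t 18.18 yaw 104.49 M [ 0.513 -0.3    0.041] e6 0.022 F [0.3 2.6 5.8] q6 0.917 op 0.0606 [ 0.487  -0.2061 -0.0034]
force: [0.3, 3.1, 4.4]
t 18.75 yaw 101.47 M [ 0.516 -0.339 -0.237] e6 -0.251 F [0.2 2.3 5.4] q6 0.970 op 0.0609 [ 0.487  -0.2061 -0.0034]
force: [0.5, 2.8, 5.1]
t 19.45 yaw 87.45 M [ 0.53  -0.51  -0.498] e6 -0.474 F [1.2 2.9 5.3] q6 1.214 op 0.0609 [ 0.4872 -0.2061 -0.0034]
```

```bash
python3 -m crank '[[0,0,0,0,0,-0.3,60],[0,0,0,0,0,0,60]]'|grep force;python3 m.py
python3 -m crank '[[0,0,0,0,0,-0.3,60],[0,0,0,0,0,0,60]]'|grep force;python3 m.py
python3 - <<'E'
from h import *
W=cam('wrist');a=cv2.resize(W['image'][120:420,80:480],(800,600),interpolation=cv2.INTER_CUBIC)
cv2.imwrite('pics/c16.png',a[...,::-1])
E
```

```text
force: [1.9, 3.0, 5.5]
t 19.90 yaw 84.48 M [ 0.502 -0.51  -0.265] e6 -0.242 F [1.2 3.1 5. ] q6 1.266 op 0.0608 [ 0.4872 -0.2061 -0.0034]
force: [1.9, 4.2, 5.3]
t 20.35 yaw 81.50 M [ 0.529 -0.616 -0.306] e6 -0.286 F [1.4 3.  5.6] q6 1.318 op 0.0605 [ 0.4872 -0.2061 -0.0034]
```

View pics/c16.png

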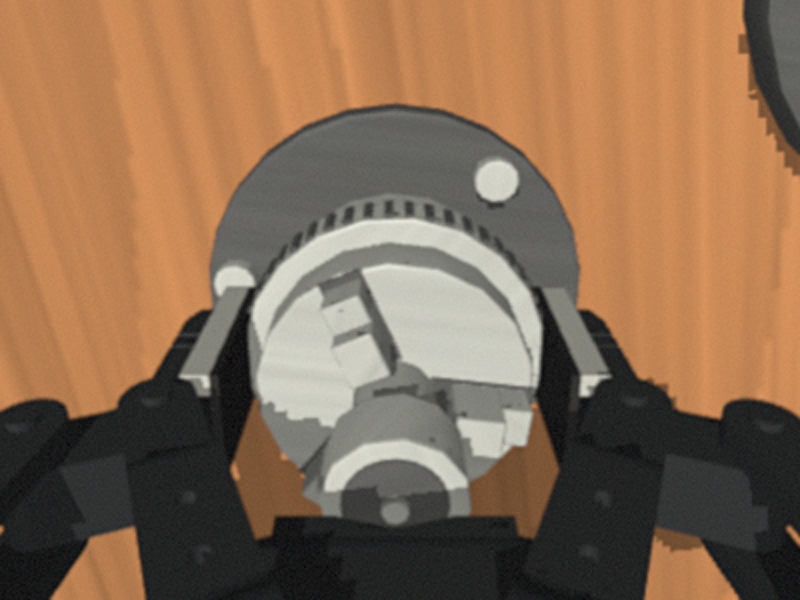

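```bash
python3 -m crank '[[0,0,0,0,0,-0.3,60],[0,0,0,0,0,0,60]]'|grep force;python3 m.py
python3 -m crank '[[0,0,0,0,0,-0.3,60],[0,0,0,0,0,0,60]]'|grep force;python3 m.py
python3 -m crank '[[0,0,0,0,0,-0.3,60],[0,0,0,0,0,0,60]]'|grep force;python3 m.py
```

```text
force: [2.2, 3.6, 5.6]
t 20.85 yaw 78.50 M [ 0.506 -0.644 -0.239] e6 -0.239 F [1.5 3.  5.9] q6 1.371 op 0.0606 [ 0.4873 -0.2061 -0.0034]
force: [2.2, 2.7, 4.8]
t 21.30 yaw 75.50 M [ 0.503 -0.667 -0.283] e6 -0.238 F [2.1 3.2 5.4] q6 1.423 op 0.0607 [ 0.4873 -0.2061 -0.0034]
force: [2.2, 2.9, 5.7]
t 21.75 yaw 72.50 M [ 0.468 -0.668 -0.238] e6 -0.238 F [2.5 2.5 5.2] q6 1.475 op 0.0603 [ 0.4873 -0.2061 -0.0034]
```

```bash
python3 -m crank '[[0,0,0,0,0,-0.3,60],[0,0,0,0,0,0,60]]'|grep force;python3 m.py
python3 -m crank '[[0,0,0,0,0,-0.3,60],[0,0,0,0,0,0,60]]'|grep force;python3 m.py
```

```text
force: [3.1, 2.3, 5.4]
t 22.20 yaw 69.50 M [ 0.492 -0.686 -0.244] e6 -0.238 F [2.8 3.  5.2] q6 1.528 op 0.0603 [ 0.4874 -0.2061 -0.0034]
force: [2.4, 3.1, 4.3]
t 22.65 yaw 66.51 M [ 0.492 -0.771 -0.271] e6 -0.262 F [2.3 2.9 5.5] q6 1.580 op 0.0607 [ 0.4874 -0.2061 -0.0034]
```

```bash
python3 -m crank '[[0,0,0,0,0,-0.3,60],[0,0,0,0,0,0,60]]'|grep force;python3 m.py
```

```text
force: [2.6, 3.0, 5.3]
t 23.10 yaw 63.51 M [ 0.476 -0.827 -0.27 ] e6 -0.238 F [2.8 2.8 5.7] q6 1.632 op 0.0608 [ 0.4874 -0.2062 -0.0034]
```

```bash
python3 -m crank '[[0,0,0,0,0,-0.3,60],[0,0,0,0,0,0,60]]'|grep force;python3 m.py
```

```text
force: [1.9, 2.9, 4.6]
t 23.55 yaw 60.51 M [ 0.424 -0.86  -0.249] e6 -0.238 F [3.7 3.  5.1] q6 1.685 op 0.0602 [ 0.4875 -0.2062 -0.0034]
```

```bash
python3 -m crank '[[0,0,0,0,0,-0.3,60],[0,0,0,0,0,0,60]]'|grep force;python3 m.py
```

```text
force: [4.2, 2.2, 5.5]
t 24.00 yaw 57.51 M [ 0.379 -0.848 -0.251] e6 -0.238 F [3.7 2.4 5.1] q6 1.737 op 0.0607 [ 0.4875 -0.2062 -0.0034]
```

```bash
python3 -m crank '[[0,0,0,0,0,-0.3,60],[0,0,0,0,0,0,60]]'|grep force;python3 m.py
```

```text
force: [4.5, 2.7, 5.1]
t 24.45 yaw 54.53 M [ 0.429 -0.972 -0.288] e6 -0.275 F [4.  2.8 5.6] q6 1.789 op 0.0610 [ 0.4875 -0.2062 -0.0034]
```

```bash
python3 -m crank '[[0,0,0,0,0,-0.3,60],[0,0,0,0,0,0,60]]'|grep force;python3 m.py
```

```text
force: [4.5, 2.2, 5.6]
t 24.90 yaw 51.53 M [ 0.394 -0.995 -0.237] e6 -0.237 F [3.9 3.  5.4] q6 1.841 op 0.0605 [ 0.4875 -0.2062 -0.0034]
```

```bash
python3 -m crank '[[0,0,0,0,0,-0.3,60],[0,0,0,0,0,0,60]]'|grep force;python3 m.py
```

```text
force: [5.0, 2.6, 5.3]
t 25.35 yaw 48.53 M [ 0.359 -1.017 -0.259] e6 -0.236 F [4.2 2.8 5.4] q6 1.894 op 0.0604 [ 0.4875 -0.2063 -0.0034]
```

```bash
python3 -m crank '[[0,0,0,0,0,-0.3,60],[0,0,0,0,0,0,60]]'|grep force;python3 m.py
python3 - <<'E'
from h import *
W=cam('wrist');a=cv2.resize(W['image'][120:420,80:480],(800,600),interpolation=cv2.INTER_CUBIC)
cv2.imwrite('pics/c17.png',a[...,::-1])
E
```

```text
force: [4.6, 1.6, 5.3]
t 25.80 yaw 45.53 M [ 0.32  -1.021 -0.237] e6 -0.231 F [3.9 2.5 5.3] q6 1.946 op 0.0603 [ 0.4876 -0.2063 -0.0034]
```

View pics/c17.png

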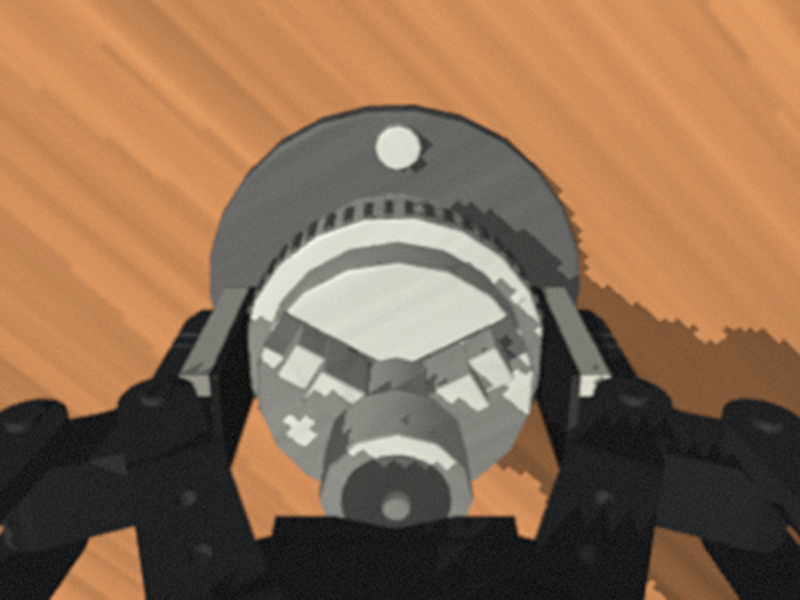

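```bash
python3 -m crank '[[0,0,0,0,0,-0.3,60],[0,0,0,0,0,0,60]]'|grep force;python3 m.py
```

```text
force: [4.7, 3.2, 5.4]
t 26.30 yaw 42.54 M [ 0.293 -1.08  -0.221] e6 -0.195 F [4.8 2.6 5.2] q6 1.998 op 0.0606 [ 0.4876 -0.2063 -0.0034]
```

```bash
python3 -m crank '[[0,0,0,0,0,-0.3,60],[0,0,0,0,0,0,60]]'|grep force;python3 m.py
```

```text
force: [5.0, 2.3, 5.8]
t 26.75 yaw 39.54 M [ 0.257 -1.117 -0.104] e6 -0.107 F [4.9 2.1 5.2] q6 2.051 op 0.0607 [ 0.4876 -0.2063 -0.0034]
```

```bash
python3 -m crank '[[0,0,0,0,0,-0.3,60],[0,0,0,0,0,0,60]]'|grep force;python3 m.py
```

```text
force: [5.0, 2.8, 4.9]
t 27.20 yaw 36.55 M [ 0.21  -1.102 -0.037] e6 -0.012 F [5.  2.4 5.6] q6 2.103 op 0.0606 [ 0.4876 -0.2064 -0.0034]
```

Resistance against the flat baseline of −0.238 has climbed +0.04, +0.13 and now +0.22 N m, which is in the middle of finger-tight. I'll stop here, release and lift off.

```bash
python3 -m crank '[[0,0,0,0,0,0,75],[0,0,0,0,0,0,90],[0,0,0,0,0,0,100],[0,0,0,0,0,0,100]]'; python3 -m crank '[[0,0,0.3,0,0,0,100],[0,0,0.8,0,0,0,100],[0,0,1,0,0,0,100],[0,0,1,0,0,0,100],[0,0,1,0,0,0,100],[0,0,1,0,0,0,100],[0,0,0,0,0,0,100]]'
python3 - <<'E'
from h import *
W=cam('wrist');S=cam('scene');T=cam('top','t20.png'); o=env.get_obs(); print(o['clock'],o['force'])
b=cv2.resize(S['image'][130:205,180:280],(400,300),interpolation=cv2.INTER_CUBIC)
a=cv2.resize(W['image'][140:290,180:380],(400,300),interpolation=cv2.INTER_CUBIC)
cv2.imwrite('pics/c20.png',np.hstack([b,a])[...,::-1])
P=ell(W,(255,190,50,60),lambda i:(i[...,1]<70)&(i[...,2]<140),.078,'recess')
E
```

```text
clock: 27.7
tcp_pos: [0.4859, -0.2062, -0.0046]
orientation: [[0.804, 0.594, -0.001], [0.594, -0.804, 0.0], [-0.0, -0.0, -1.0]]
force: [0.5, 0.5, 0.1]
opening: 0.0855
clock: 28.58
tcp_pos: [0.4872, -0.2067, 0.1254]
orientation: [[0.804, 0.595, 0.003], [0.595, -0.804, -0.001], [0.002, 0.003, -1.0]]
force: [0.0, -0.9, 0.4]
opening: 0.0854
28.725 [ 1.17585767 -0.13436853 -0.9118322 ]
recess 282.6 217.4 [55.7 85.7] 814.5 -> [ 0.4931 -0.2066  0.078 ]
```

View pics/c20.png

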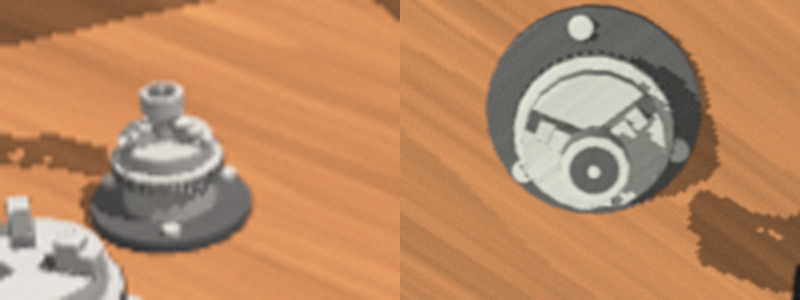

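View pics/t20.png

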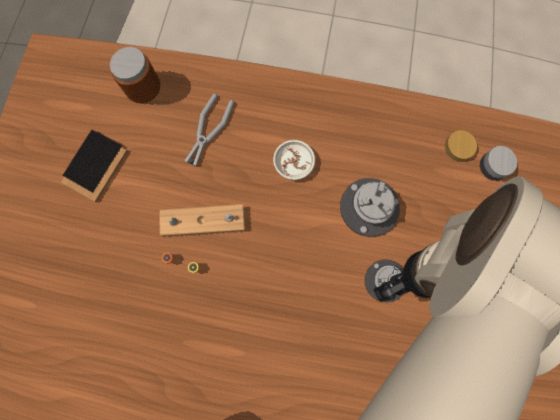

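Run:
```python
from h import *
W=cam('wrist');o=env.get_obs();print(o['tcp_pos'],'head top',onz(W,277.5,226,.078))
env.job_done();print(o['clock'])
```

```text
[ 0.48570885 -0.20603221  0.12199752] head top [ 0.48556516 -0.20617248  0.078     ]
the job is handed in; nothing more can be done
28.775
```

The broad-headed die now stands upright in the small chuck, held by all three jaws at finger-tight. I handed the job in at about 29 s, and it reports no verdict.

- **Pick-up:** My first grasp closed on nothing, because the real fingertips sit about 19 mm higher than the reported TCP. I triangulated the offset, went deeper, and the second grasp held.
- **Placing:** I set the die on the chuck's face between the jaws until it touched at 4.4 N, then let it go.
- **Turning the ring:** I gripped only the slim ring and turned it clockwise about 68° in all, most of it in 3° strokes. Resistance stayed flat until about 60°, then rose 0.20–0.23 N m above that level, within the 0.12–0.3 N m for finger-tight. That works out to roughly 17–19 N per jaw; I had no direct reading of the jaw forces.
- **Last checks:** After letting go and lifting, the pictures show the die upright with the jaws on the shank. Its head is within about 1 mm of the measured chuck axis. The other dies, the plier and the dish look unmoved.
- **Checks that disagreed:**
  - An automatic fit of the die's head gave a position 7 mm off, because its mask also took in shadow. I used the position read from the picture instead.
  - The opening read-out was 2.5–4 mm below the true width of the part in the grip.
  - While I turned the ring, the sideways bending moment grew to about 1.1 N m. Side forces stayed under about 6 N.

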